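Shut the analyser and hold its shutter half open

ROBOT

A 7-joint arm with a two-finger parallel gripper is mounted at the origin on the work surface. World frame = base frame: x ahead of the robot, y to its left, z up, the work surface at z = 0. Lengths are in m, angles in rad, forces in N, time in s.
With the tool pointing down it reaches from about 0.4 to 0.875 m from the base axis. Payload 4.4 kg.
Tool frame: the origin (TCP) lies between the finger pads; the fingertips stand 25 mm ahead of it and the grasp point (between the pads) lies 6 mm ahead of it; z points along the fingers, y is the direction in which the jaws open and shut (so a half turn about z gives the same grasp; the last joint's range is limited). The gripper opens to 85 mm and grips with 20 to 120 N. Pads are 22 mm wide; open, the fingers measure 114 mm over their backs; the gripper's body (76 mm by 85 mm) begins 54 mm behind the grasp point. The pads swing forward as they close: fully open they stand 13 mm farther back than shut.
Start: joints at [1.184, 0.628, 0.038, 1.517, -0.027, 0.996, -0.02], TCP at [0.205, -0.617, 0.256] pointing down, gripper open.
Joint ranges: [-3.06, 3.06], [-0.37, 2.12], [-1.25, 1.32], [0.18, 2.47], [-1.1, 4.24], [0.23, 1.98], [-2.94, 2.94]. Speed limits (rad/s): [2.57, 2.57, 3.14, 3.14, 3.14, 3.14, 3.14].

INTERFACE

Orientations are given as a rotation vector (axis times angle).
In Python, from plant import r, eyes, finish_job gives the robot as it stands.
- The arm moves only by the tool step_arm, never from a script. Its arguments are lists of equal length, an entry for each row: "xyz": the shift along the world's x, y, z normalised to -1 to 1, where 1 is 0.05 m, a list of three; "rotation": the turn, a rotation vector about the world's x, y, z normalised to -1 to 1, where 1 is 0.15 rad, a list of three. In form: {"xyz": [[dx, dy, dz], ...], "rotation": [[ax, ay, az], ...]}. A call has 1 to 20 rows; each row shifts and turns the pose as measured when the row begins; what a row does not reach is not made up. A row lasts 1/8 s, in which the tool goes at most 62.5 mm and 10.7 degrees, less where a joint would pass 70% of its speed; a pose out of reach is approached as far as the arm can. A call with a number of a shift or a turn outside -1 to 1 is refused whole. A call with a gripper value outside its range is refused whole. "hand" is the opening, from 0 (shut) to 1 (fully open), set as the call begins (left out, the last holds). The fingers move at their own pace and stop on an object; "newtons" is the grip in N (left out, the last holds). Time passes only in rows, so rows that do not move let the fingers close. It gives the time, the measured TCP pose, the force and the opening at its end, in the units of the state.
- r.get_obs(): the state, without advancing time (a new reading comes with each control period).
- eyes.grab_frame(name): name is "scene" or "top"; returns (picture, depth): 384x512x3 uint8, red, green, blue; 384x512 float32, m along the optical axis (not along the pixel's ray), 0 where there is no reading.
- eyes.camera_info(name): a dict with "mtx" (3x3 intrinsics, pixels), "k1" (the pictures are not rectified: a ray, as slopes to the right and down, at radius r is drawn at 1 + k1 r^2 times it, then the intrinsics apply), "T" (4x4, takes a point from camera to world coordinates). Camera axes: x right, y down, z forward; pixel columns grow to the right and rows downward; lengths in m; the calibration is good to about 2 mm. A picture is of the moment at which its call begins. camera_info takes no time and is no camera call.
- finish_job(): hands the job in, once; it reports no verdict.
The state is a dict: "clock": time; "joints": joint angles; "joint_velocities": joint speeds; "joint_torque": joint torques, N m; "position": TCP position; "ee_rot": TCP orientation; "contact_force": force on the tool from outside, world axes, zero at the start; "ft_torque": the same for the moment, N m; "width": finger opening in m.
Only numpy, scipy, OpenCV 4.12 (cv2) and the standard library are available. Lean on these libraries where they do the work, as an engineer would, in place of code of your own. Each camera call takes 0.05 s, during which the arm holds its last target.

TASK

Push the analyser's open front door shut until it clicks home on its catch, and only then slide the orange-tabbed sprung shutter on its top against its spring until its pointer is level with the green half-way mark, never letting it run on past midway between the green mark and the red full-open mark. Finish while still holding the tab with the fingers, steady at the green mark, because the spring pulls it shut if you let go. Leave everything else on the bench and on the analyser where it stands.

Things in the scene. Friction and masses are not known exactly. Their poses are not given: they have to be found in the camera images.
- analyser: White bench-top optical analyser with a blue band, 200 (x) x 240 (y) x 150 mm (z), fixed to the bench. Origin: centre of its underside. Its own x points from the door side to its back, y to the left seen from the door side, z up. The flat deck on top is 150 mm above the bench. On the deck, centred 30 mm in front (-x) of the middle, two 9 mm high rails run along y; the shutter slides between them.
- door (a joint): Angle of the front door in rad: 0 fully shut and seated, growing as it swings out; starts between about 0.45 and 0.95. A sprung roller catch resists from about 0.1 rad down to about 0.06 rad (up to about 12 N pushed at door_push), then snaps the door to 0 and keeps it there; less than that leaves it ajar. Light hinge friction; it stays where it is left when open.
- door_hinge (a point): On the door's vertical hinge axis, half-way up the door (80 mm above the bench). The axis lies at the left of the door, at analyser x = -100 mm, y = +75 mm, in the plane of the door's inner face.
- door_push (a point): Point on the door's outer face, 115 mm from the hinge axis along the door, 20 mm below its top edge and 120 mm above the bench: a good place to push. The point's x axis points through the door from outer to inner face (when shut, along analyser x), its y axis along the door towards the hinge, z up. The grey door with blue top band is 150 mm wide, 12 mm thick, 120 mm high (20 to 140 mm above the bench), without a handle that sticks out.
- shutter_travel (a joint): Travel of the shutter in m: 0 shut (starts there), 0.030 half way, 0.060 full. It moves along the analyser's -y as it grows. Spring force rises from 2 N at 0 to 8 N at half and 14 N at full travel, always towards shut; friction about 0.3 N.
- shutter: The shutter: an orange upright tab fixed to a dark steel plate. The tab measures 36 (x) x 12 (y) x 42 mm (z); origin at the centre of the tab, 177 mm above the bench (the tab reaches from 156 to 198 mm; the plate below it is at 156 mm and is 66 x 70 mm). Axes parallel to the analyser's; move it along -y. It can be pinched from above across its 12 mm, or pushed on its +y face. A thin orange pointer, in line with the tab's centre, reaches forward from the plate over the scale.
- half_mark (a point): Green mark on the scale on the deck in front of the rails, 152 mm above the bench; the scale runs along analyser y, 53 mm in front (-x) of the tab's line. The white mark (shut) is 30 mm to its +y, the red one (full) 30 mm to its -y. At half travel the tab's centre has the same analyser y as this mark.
- bottle_mid (a point): Centre of the amber bottle, 60 mm across, 150 mm tall, standing on the bench. Leave alone.
- beaker_mid (a point): Centre of the glass beaker, 80 mm across, 90 mm tall, standing on the bench. Leave alone.
- rack_mid (a point): Centre of the blue tube rack, 70 x 130 mm, 104 mm tall with its tubes, standing on the bench. Leave alone.
- jar_mid (a point): Centre of the small jar with blue cap, 40 mm across, 50 mm tall, standing on the rear right of the analyser's deck. Leave alone.
- dish_mid (a point): Centre of the low steel weight disc, 72 mm across, 12 mm high, lying on the bench in front of the analyser, right of the door. Leave alone.
- screwdriver_grip (a point): Handle of the screwdriver, 170 mm long, lying on the bench to the left. Leave alone.

How it is judged:
On the way, in this order (a step that is already met when the one before it is completed fails the run):
1. the door is shut and seated on its catch, the shutter still shut (value of joint door below 0.02 rad and value of joint shutter_travel below 0.006 m), for 0.2 s.
2. the fingers hold the shutter at half travel (value of joint shutter_travel between 0.026 and 0.034 m and contact force between the fingers and shutter above 3 N), for 0.3 s.
At the end, for the whole second after the job is handed in: The door is seated (within 0.02 rad of fully shut); the shutter stands still (under 10 mm/s) at 30 mm of its travel, within 4 mm; the fingers press on its tab with more than 3 N; every bystander is within 30 mm of where it stood (all of step 2 and value of joint door below 0.02 rad and velocity of joint shutter_travel between -0.01 and 0.01 m/s and distance of each of bottle_mid, beaker_mid, rack_mid, jar_mid, dish_mid, screwdriver_grip from where it was at the start of the episode below 0.03 m); the arm keeps its last pose, push and grip.
It fails at once if the shutter is opened (more than 8 mm) while the door is not seated (value of joint shutter_travel above 0.008 m and value of joint door above 0.04 rad).
It fails at once if the shutter runs on past three quarters of its travel (45 mm) (value of joint shutter_travel above 0.045 m).
It fails at once if a bystander is moved more than 30 mm (distance of any of bottle_mid, beaker_mid, rack_mid, jar_mid, dish_mid, screwdriver_grip from where it was at the start of the episode above 0.03 m).
It also fails if it takes over 51 s, if anything falls off the work surface, if the arm or the gripper's body presses on something with over 40 N, if the wrist force passes 120 N, or if a joint passes its speed limit or range.

## Working session

There is one attempt and no reset: what is moved stays moved. The work goes in short steps, Python scripts to look and compute and a tool call to move; the robot and the scene stay as the last step left them, time stands still between calls to the robot, and variables do not carry over. Pictures are saved under pics/ and viewed, and the job is handed in when it is done.

Besides the shell and the picture viewer there is one more tool, called after ">>>" by a JSON object that holds its "op" and its "data". step_arm: Moves the arm, as the interface text tells. Its arguments: {"type":"object","properties":{"xyz":{"type":"array"},"rotation":{"type":"array"},"hand":{"type":"number"},"newtons":{"type":"number"}},"required":["xyz","rotation"]}

```bash
ls; mkdir -p pics; python3 - <<'E'
from plant import r, eyes
import cv2,numpy as np
print(r.get_obs())
for n in("scene","top"):
    p,d=eyes.grab_frame(n); i=eyes.camera_info(n); print(n,i)
    cv2.imwrite(f"pics/{n}0.png",p[:,:,::-1]); np.savez(f"{n}0.npz",p=p,d=d,**i)
E
```

```text
pics
{'clock': 0.0, 'joints': array([ 1.18413612,  0.62934045,  0.03843788,  1.51841431, -0.02699435,
        0.99626236, -0.02000602]), 'joint_velocities': array([ 0.00096   ,  0.0016192 ,  0.00020037, -0.00012471,  0.00115489,
       -0.00108637, -0.00085899]), 'joint_torque': array([-4.63994274e-04, -5.63406837e+01,  1.22603294e+00, -1.93447423e+01,
        1.10198051e-02,  1.06694992e-02, -7.19116233e-07]), 'position': array([ 0.20484065, -0.61625739,  0.25537783]), 'ee_rot': array([-3.09939728e+00, -5.01545830e-01,  5.21478096e-04]), 'contact_force': array([ 0.09740497, -0.00815526,  0.91797506]), 'ft_torque': array([ 0.00683812,  0.03152096, -0.0355648 ]), 'width': 0.08569372699511393}
scene {'mtx': array([[469.09153766,   0.        , 255.05386411],
       [  0.        , 469.09153766, 193.18308003],
       [  0.        ,   0.        ,   1.        ]]), 'k1': -0.18001009030698056, 'T': array([[ 0.22037484,  0.82829065, -0.51514031,  1.24400883],
       [ 0.97533725, -0.19379939,  0.10563639, -0.14818973],
       [-0.01233624, -0.52571513, -0.85057123,  1.27003999],
       [ 0.        ,  0.        ,  0.        ,  1.        ]])}
top {'mtx': array([[365.16244591,   0.        , 260.72395335],
       [  0.        , 365.16244591, 189.46107858],
       [  0.        ,   0.        ,   1.        ]]), 'k1': -0.062462238607063264, 'T': array([[-0.013784  , -0.99786298,  0.06387069,  0.47034822],
       [-0.99990066,  0.01356765, -0.00381986,  0.00145743],
       [ 0.00294512, -0.063917  , -0.99795087,  1.22926494],
       [ 0.        ,  0.        ,  0.        ,  1.        ]])}
```

View pics/scene0.png

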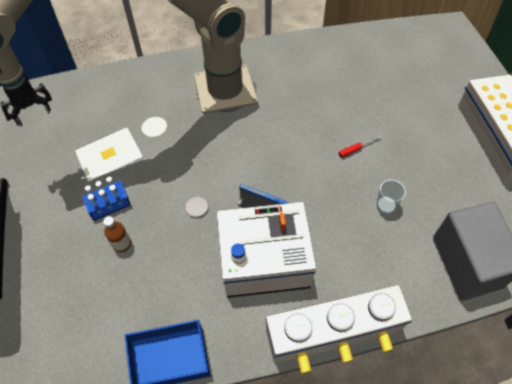

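View pics/top0.png

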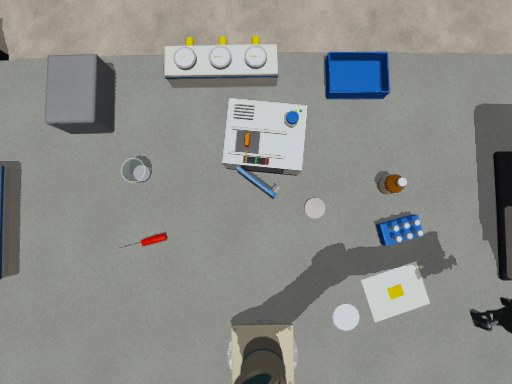

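The top view shows the analyser near (265,135), the door open below it with its free end at about (276,195), the orange tab at (247,139), the dish at (315,208) and the jar at (292,118). I'll zoom in and measure from here.

```bash
cat > h.py <<'E'
import cv2,numpy as np
def load(n,k=0): return dict(np.load(f"{n}{k}.npz"))
def ray(I,px):
    m=I['mtx']; a=(np.array(px,float)-m[:2,2])/m[[0,1],[0,1]]
    dist=np.array([float(I['k1']),0,0,0])
    u=cv2.undistortPoints(np.array([[px]],float),m,dist)[0,0]
    T=I['T']; return T[:3,3],T[:3,:3]@np.array([u[0],u[1],1])
def onz(I,px,z):
    o,d=ray(I,px); return o+d*(z-o[2])/d[2]
def proj(I,P):
    T=np.linalg.inv(I['T']); q=T[:3,:3]@np.array(P)+T[:3,3]
    s=q[:2]/q[2]; s=s*(1+float(I['k1'])*(s@s)); return I['mtx'][:2,:2]@s+I['mtx'][:2,2]
def crop(n,k,x0,y0,w,h,s,out):
    p=load(n,k)['p'][y0:y0+h,x0:x0+w,::-1]; cv2.imwrite(out,cv2.resize(p,None,fx=s,fy=s,interpolation=cv2.INTER_NEAREST))
E
python3 - <<'E'
from h import *
crop('top',0,215,90,100,115,5,'pics/tc0.png'); crop('scene',0,205,175,120,125,5,'pics/sc0.png')
E
```

```text
(no output)
```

View pics/tc0.png

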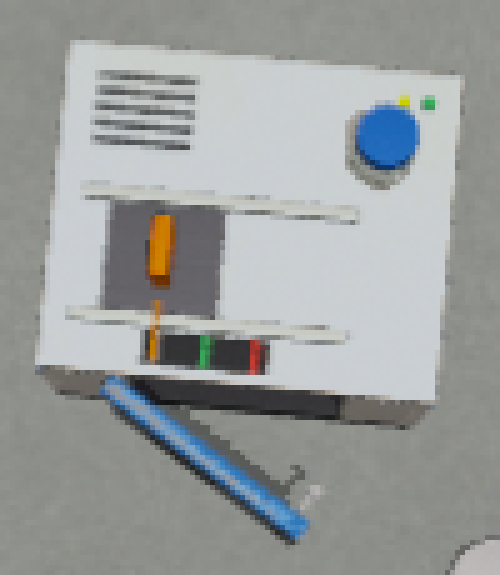

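View pics/sc0.png

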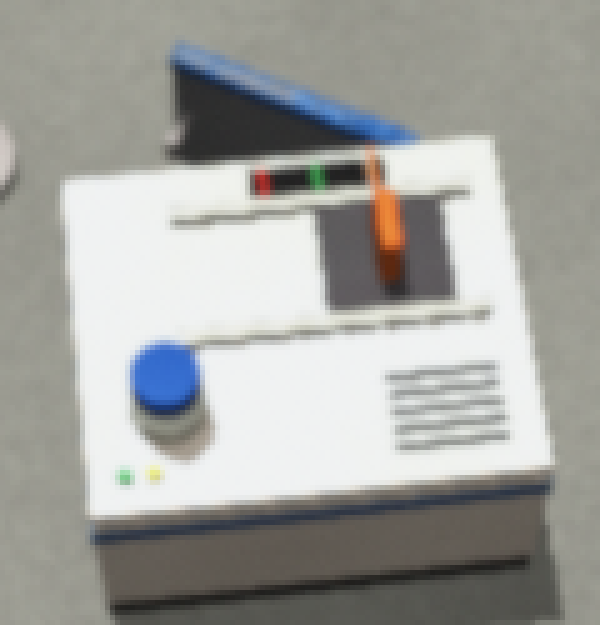

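```bash
python3 - <<'E'
from h import *
def ana(n,cs,order):
    I=load(n); P=np.array([onz(I,c,.15) for c in cs])[:,:2]
    BL,BR,FL,FR=P
    print(n,'corners',P.round(4).tolist(),'w',np.linalg.norm(BL-BR),np.linalg.norm(FL-FR),'d',np.linalg.norm(BL-FL),np.linalg.norm(BR-FR))
    x=(BL-FL+BR-FR); y=(BL-BR+FL-FR)
    th1=np.arctan2(x[1],x[0]); th2=np.arctan2(-y[0],y[1]); print('c',P.mean(0),'yaw',th1,th2)
f=lambda L,x,y:[(a/5+x-.4,b/5+y-.4) for a,b in L]
ana('top',f([(72,41),(464,76),(38,368),(437,403)],215,90),0)
ana('scene',f([(552,468),(88,520),(497,138),(62,180)],205,175),0)
# colours
for n in('top','scene'):
    I=load(n); hsv=cv2.cvtColor(I['p'],cv2.COLOR_RGB2HSV)
    roi=np.zeros(hsv.shape[:2],np.uint8)
    if n=='top': roi[90:205,215:315]=1
    else: roi[175:300,205:325]=1
    for c,lo,hi,z in(('green',(50,120,60),(80,255,255),.152),('red',(0,150,80),(5,255,255),.152),('orange',(6,150,100),(22,255,255),.198),('blue',(100,130,120),(125,255,255),.14)):
        m=cv2.inRange(hsv,lo,hi)*roi
        k,l,s,ce=cv2.connectedComponentsWithStats(m)
        for i in range(1,k):
            if s[i,4]>=4: print(n,c,s[i],ce[i].round(1),onz(I,ce[i],z)[:2].round(4))
    d=I['d']; 
E
```

```text
top corners [[0.8184, 0.0894], [0.7938, -0.1472], [0.6193, 0.1109], [0.5952, -0.1263]] w 0.2378649487691549 0.23844102166979386 d 0.2001878953722996 0.19968696766432126
c [ 0.70665562 -0.01828676] yaw -0.10642765493950163 -0.10249669015012174
scene corners [[0.8217, 0.0909], [0.7956, -0.1466], [0.6253, 0.1167], [0.5968, -0.1235]] w 0.23898425057500675 0.24187123510368785 d 0.19803349922387625 0.20014879414603143
c [ 0.70982648 -0.01561105] yaw -0.12334931989761372 -0.11392937696278979
top green [300 110   2   2   4] [300.5 110.5] [ 0.7758 -0.1257]
top green [255 157   2   7  12] [255.4 160. ] [0.6273 0.0119]
top red [265 158   2   6  12] [265.5 160.5] [ 0.6254 -0.0181]
top orange [245 133   5  14  60] [246.9 138.9] [0.6817 0.035 ]
top orange [246 150   1   4   4] [246.  151.5] [0.6454 0.038 ]
top orange [245 155   2   7   7] [245.1 158. ] [0.6267 0.0406]
top blue [286 111  13  12 113] [292.2 116.8] [ 0.76   -0.1015]
top blue [237 165  39  33  91] [260.7 183.7] [ 0.5573 -0.0029]
top blue [241 172   4   3   4] [242.5 173.2] [0.5895 0.0512]
top blue [254 182  15  12  16] [261.4 187.7] [ 0.5454 -0.0047]
scene green [267 209   3   3   9] [268. 210.] [0.6278 0.0133]
scene red [256 210   3   3   9] [257. 211.] [ 0.624  -0.0168]
scene orange [280 213   6  13  60] [282.  219.6] [0.6893 0.0355]
scene blue [264 195  22   8  56] [275.5 199.2] [0.592  0.0438]
scene blue [232 244  12  12 126] [237.6 249.7] [ 0.7205 -0.0916]
```

```bash
cat >> h.py <<'E'
c=np.array([.708,-.017]); yaw=-.11
ex=np.array([np.cos(yaw),np.sin(yaw)]); ey=np.array([-ex[1],ex[0]])
W=lambda x,y:c+x*ex+y*ey
A=lambda p:np.array([(np.array(p)[:2]-c)@ex,(np.array(p)[:2]-c)@ey])
E
python3 - <<'E'
from h import *
print('hinge',W(-.1,.075),'tab',W(-.03,.0505))
for n,roi in(('top',(165,200,235,280)),('scene',(180,208,235,295))):
    I=load(n); hsv=cv2.cvtColor(I['p'],cv2.COLOR_RGB2HSV); m=cv2.inRange(hsv,(100,130,100),(125,255,255))
    k=np.zeros_like(m); k[roi[0]:roi[1],roi[2]:roi[3]]=1; ys,xs=np.nonzero(m*k)
    P=np.array([A(onz(I,(x,y),.14)) for x,y in zip(xs,ys)])
    vx,vy,x0,y0=cv2.fitLine(P.astype(np.float32),cv2.DIST_HUBER,0,.01,.01).ravel()
    t=P@[vx,vy]; q=np.array([x0,y0])
    print(n,'angle',np.arctan2(abs(vx),abs(vy)),'ends',P[t.argmin()],P[t.argmax()],len(P))
I=load('top')
for nm,px,z in(('dish',(315,208),.012),('jar',(292.2,116.8),.2),('bottle',(402,182),.15),('rack',(402,230),.1)): print(nm,onz(I,px,z))
E
```

```text
hinge [0.61683776 0.06852454] tab [0.68372512 0.03648813]
top angle 0.5705004 ends [-0.18712622 -0.0458565 ] [-0.10208054  0.07375038] 132
scene angle 0.47409627 ends [-0.17022708 -0.04222663] [-0.10964123  0.07279753] 71
dish [ 0.48382503 -0.18340232  0.012     ]
jar [ 0.7439561  -0.09569836  0.2       ]
bottle [ 0.55607485 -0.42643979  0.15      ]
rack [ 0.4102241  -0.44079531  0.1       ]
```

>>> {"op": "step_arm", "data": {"xyz": [[0.4,0.9,0],[0.4,0.9,0],[0.4,0.9,0],[0.4,0.9,0],[0.4,0.9,0],[0.4,0.9,0],[0.4,0.9,0],[0.4,0.9,0],[0.4,0.9,0],[0.4,0.9,0],[0.4,0.9,0],[0.4,0.9,0],[0.4,0.9,0]], "rotation": [[0,0,-0.22],[0,0,-0.22],[0,0,-0.22],[0,0,-0.22],[0,0,-0.22],[0,0,-0.22],[0,0,-0.22],[0,0,-0.22],[0,0,-0.22],[0,0,-0.22],[0,0,-0.22],[0,0,-0.22],[0,0,-0.22]], "hand": 0, "newtons": 40}}

```text
clock: 1.72
position: [0.4667, -0.0144, 0.2521]
ee_rot: [-3.131, 0.205, 0.004]
contact_force: [0.3, 0.5, -0.0]
width: -0.0004
```

>>> {"op": "step_arm", "data": {"xyz": [[0.5,0.4,-0.4],[0,0,-0.8],[0,0,-0.8],[0,0,-0.5],[0,0,0]], "rotation": [[0,0,0.1],[0,0,0],[0,0,0],[0,0,0],[0,0,0]]}}

```text
clock: 2.35
position: [0.4941, 0.0127, 0.1233]
ee_rot: [-3.131, 0.164, 0.0]
contact_force: [0.5, 0.2, -0.3]
width: -0.0001
```

```bash
cat > snap.py <<'E'
import sys
from plant import r, eyes
from h import *
k=sys.argv[1]
for n,b in(('top',(215,90,100,115)),('scene',(205,165,120,135))):
    p,d=eyes.grab_frame(n); np.savez(f"{n}{k}.npz",p=p,d=d,**eyes.camera_info(n))
    q=p[b[1]:b[1]+b[3],b[0]:b[0]+b[2],::-1]; q=cv2.resize(q,(400,450),interpolation=cv2.INTER_CUBIC)
    L=q if n=='top' else np.hstack([L,q])
cv2.imwrite(f"pics/s{k}.png",L)
o=r.get_obs(); print(o['clock'],o['position'],o['ee_rot'],o['contact_force'],o['width'],A(o['position']))
E
python3 snap.py 1
```

```text
2.45 [0.49561957 0.01267906 0.12516807] [-3.13070757  0.16467722 -0.00619792] [-0.24143602  0.15507373 -1.14746206] 6.168192979990292e-06 [-0.21435494  0.00618492]
```

View pics/s1.png

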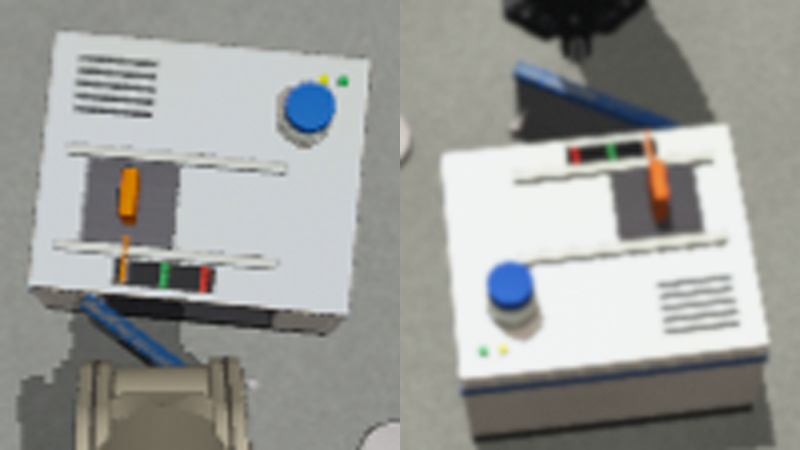

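>>> {"op": "step_arm", "data": {"xyz": [[0.26,-0.33,0],[0.26,-0.33,0],[0.2,-0.07,0],[0.2,-0.07,0],[0.2,-0.07,0],[0.2,-0.07,0],[0.2,-0.06,0]], "rotation": [[0,0,0],[0,0,0],[0,0,0],[0,0,0],[0,0,0],[0,0,0],[0,0,0]]}}

```text
clock: 3.32
position: [0.5723, -0.0408, 0.1277]
ee_rot: [-3.13, 0.167, 0.007]
contact_force: [-13.7, 2.9, 8.4]
width: -0.0
```

```bash
python3 snap.py 2
```

```text
3.425 [ 0.57586732 -0.04173951  0.12766436] [-3.13057308  0.16707825 -0.0058742 ] [-2.98430863 -0.01400271 -1.98518721] -0.000127451249307619 [-0.12861822 -0.03909529]
```

View pics/s2.png

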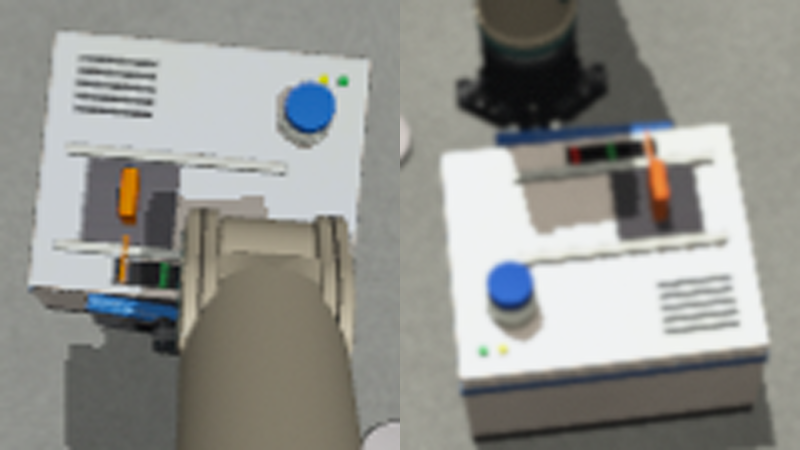

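The door's top band at about (585,132) now lies along the analyser's front. The force peaked near 14 N and then dropped, which fits the catch snapping. I'll push a bit more to confirm it's seated.

>>> {"op": "step_arm", "data": {"xyz": [[0.14,-0.02,0],[0.14,-0.02,0],[0.14,-0.02,0]], "rotation": [[0,0,0],[0,0,0],[0,0,0]]}}

```text
clock: 3.8
position: [0.5816, -0.0427, 0.1264]
ee_rot: [-3.129, 0.165, 0.052]
contact_force: [-20.7, 2.2, 21.8]
width: 0.0003
```

>>> {"op": "step_arm", "data": {"xyz": [[-0.5,0.05,0],[-0.7,0.1,0],[-0.7,0.1,0.5],[0,0,1],[0,0,1],[0,0,0.6],[0,0,0]], "rotation": [[0,0,0],[0,0,0],[0,0,0],[0,0,0],[0,0,0],[0,0,0],[0,0,0]]}}

```text
clock: 4.68
position: [0.4934, -0.0285, 0.2886]
ee_rot: [-3.128, 0.159, 0.024]
contact_force: [-1.2, -0.9, -0.2]
width: -0.0002
```

```bash
python3 snap.py 3
```

```text
4.775 [ 0.49140617 -0.02841092  0.28601016] [-3.12816933  0.15938758  0.03358489] [-1.3384722   0.25737374 -0.91136056] 2.3743304121089192e-05 [-0.21403209 -0.03511926]
```

View pics/s3.png

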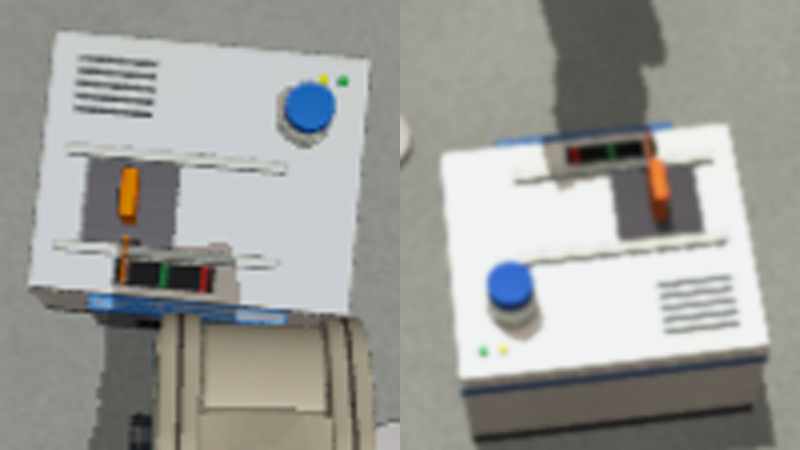

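>>> {"op": "step_arm", "data": {"xyz": [[0.75,0.26,0],[0.75,0.26,0],[0.75,0.26,0],[0.75,0.26,0],[0.75,0.26,0],[0.1,0,0],[0,0,0]], "rotation": [[0,0,0],[0,0,0],[0,0,0],[0,0,0],[0,0,0],[0,0,0],[0,0,0]], "hand": 0.6}}

```text
clock: 5.65
position: [0.6853, 0.0382, 0.2719]
ee_rot: [-3.13, 0.161, 0.064]
contact_force: [-1.1, 0.1, 0.1]
width: 0.0512
```

```bash
python3 snap.py 4
```

```text
5.75 [0.68486194 0.03832444 0.27263737] [-3.12980235  0.16085356  0.06350969] [ 0.51487065 -0.51417801  1.31816718] 0.05102169259429188 [-0.02907164  0.05245001]
```

View pics/s4.png

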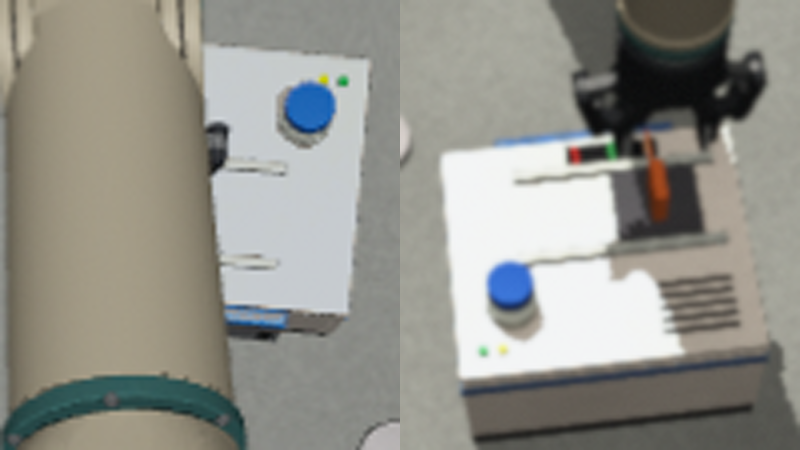

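Fingers straddle the tab (tab at about (657,185) in the right panel). I'll level the tool and descend.

>>> {"op": "step_arm", "data": {"xyz": [[-0.02,-0.04,-0.3],[0,0,-0.4],[0,0,-0.4],[0,0,-0.4],[0,0,-0.1],[0,0,0]], "rotation": [[0,-0.27,0],[0,0,0],[0,0,0],[0,0,0],[0,0,0],[0,0,0]]}}

```text
clock: 6.5
position: [0.6796, 0.0326, 0.1941]
ee_rot: [-3.129, 0.167, -0.004]
contact_force: [0.4, -0.1, 1.1]
width: 0.0511
```

```bash
python3 snap.py 5
```

```text
6.6 [0.68012039 0.03273182 0.19457674] [-3.12887979  0.16669277 -0.00522539] [ 0.78248728 -0.55822829 -0.07328368] 0.05105539777729674 [-0.03317058  0.04637067]
```

View pics/s5.png

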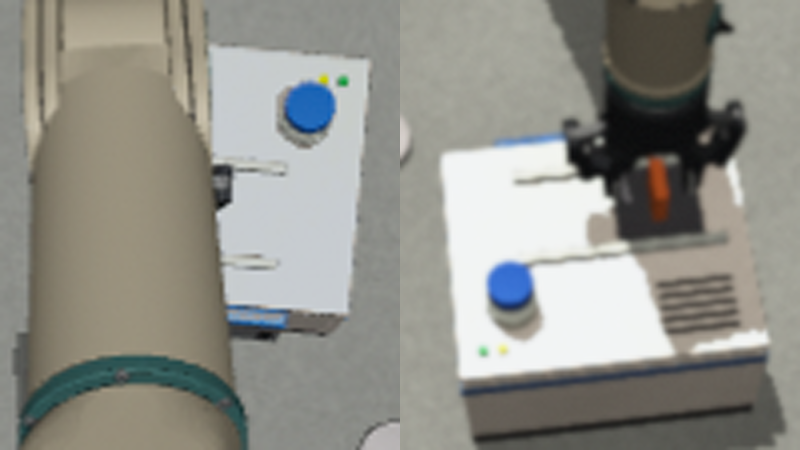

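>>> {"op": "step_arm", "data": {"xyz": [[0.07,0.08,0],[0,0,0]], "rotation": [[0,0,0],[0,0,0]]}}

```text
clock: 6.85
position: [0.6847, 0.0373, 0.1962]
ee_rot: [-3.128, 0.166, -0.01]
contact_force: [-0.5, 0.9, 0.5]
width: 0.051
```

>>> {"op": "step_arm", "data": {"xyz": [[0,0,0],[0,0,0],[0,0,0],[0,0,0],[0,0,0],[0,0,0]], "rotation": [[0,0,0],[0,0,0],[0,0,0],[0,0,0],[0,0,0],[0,0,0]], "hand": 0, "newtons": 40}}

```text
clock: 7.6
position: [0.6849, 0.0367, 0.1967]
ee_rot: [-3.129, 0.167, -0.01]
contact_force: [0.8, -0.6, 0.2]
width: 0.0113
```

```bash
python3 snap.py 6
```

```text
7.7 [0.68487623 0.03673644 0.19666716] [-3.1290877   0.16684203 -0.01035193] [-0.06655531 -0.18254241 -0.21314134] 0.01122519536474129 [-0.0288831   0.05087317]
```

View pics/s6.png

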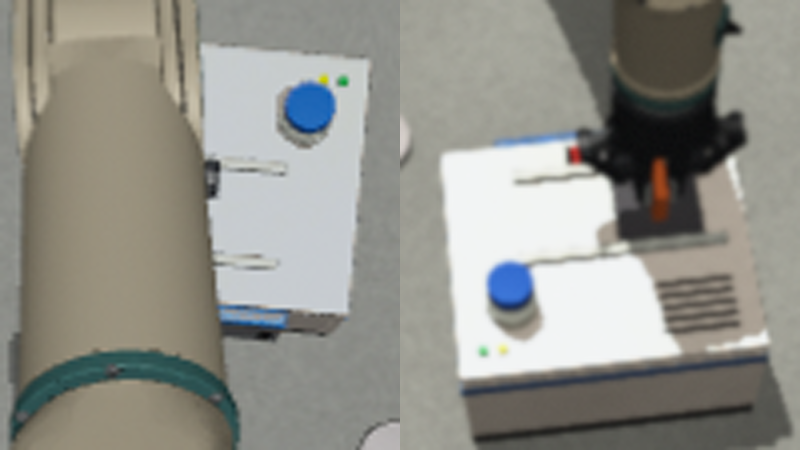

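>>> {"op": "step_arm", "data": {"xyz": [[-0.01,-0.09,0],[-0.01,-0.09,0],[-0.01,-0.09,0],[-0.01,-0.09,0],[-0.01,-0.09,0],[0,0,0]], "rotation": [[0,0,0],[0,0,0],[0,0,0],[0,0,0],[0,0,0],[0,0,0]]}}

```text
clock: 8.45
position: [0.683, 0.0195, 0.1967]
ee_rot: [-3.121, 0.161, -0.013]
contact_force: [1.1, 5.1, -0.6]
width: 0.0112
```

```bash
python3 snap.py 7
```

```text
8.55 [0.683036   0.01997411 0.19671184] [-3.12044747  0.16064855 -0.01272523] [ 1.04321107  5.9908324  -0.47446963] 0.011319694613489556 [-0.02887208  0.03401014]
```

View pics/s7.png

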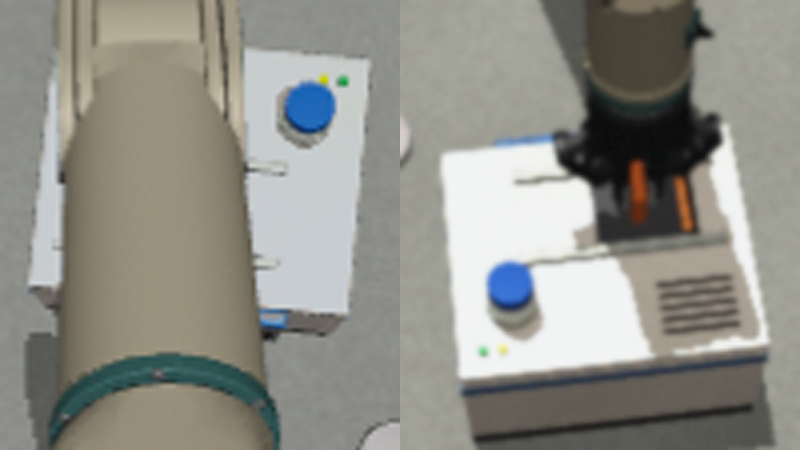

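>>> {"op": "step_arm", "data": {"xyz": [[-0.01,-0.09,0],[-0.01,-0.09,0],[-0.01,-0.09,0],[0,0,0]], "rotation": [[0,0,0],[0,0,0],[0,0,0],[0,0,0]]}}

```text
clock: 9.05
position: [0.6822, 0.0122, 0.1967]
ee_rot: [-3.113, 0.155, -0.014]
contact_force: [0.9, 6.1, -0.7]
width: 0.0114
```

```bash
python3 snap.py 8; python3 - <<'E'
from h import *
crop('scene',8,225,190,80,60,10,'pics/z8.png')
E
```

```text
9.15 [0.68225006 0.01272945 0.19672812] [-3.11292925  0.1544945  -0.01461536] [1.5311849  6.3284407  0.21195207] 0.011493476002852608 [-0.02885796  0.02672298]
```

View pics/z8.png

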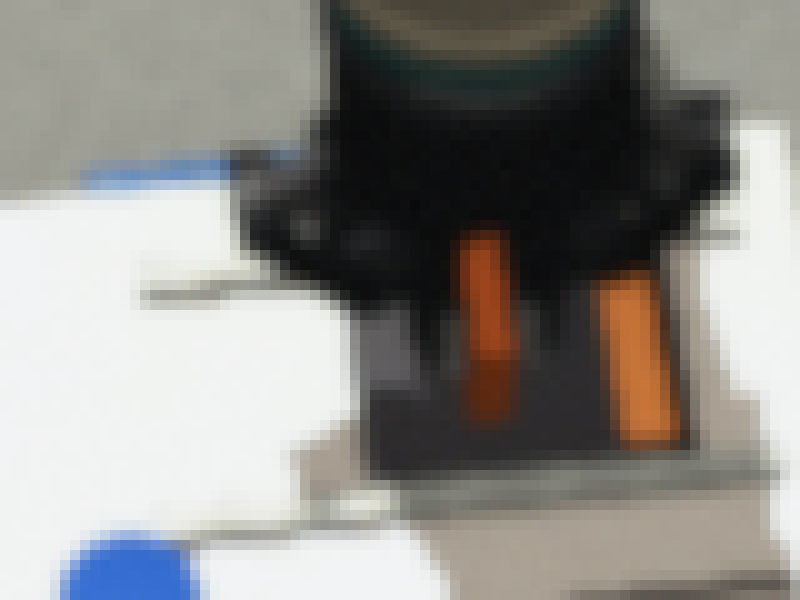

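```bash
cat > tab.py <<'E'
from h import *
import sys
for k in sys.argv[1:]:
    I=load('scene',k); hsv=cv2.cvtColor(I['p'],cv2.COLOR_RGB2HSV); m=cv2.inRange(hsv,(3,140,70),(20,255,255))
    z=np.zeros_like(m); z[195:245,250:310]=1
    n,l,s,ce=cv2.connectedComponentsWithStats(m*z)
    for i in range(1,n):
        if s[i,4]>8:
            # lower rows only (back face, below top), rows bottom 6
            b=s[i,1]+s[i,3]; ys,xs=np.nonzero(l==i); q=ys>=b-6
            px=(xs[q].mean(),ys[q].mean()); o,d=ray(I,px)
            # hit plane analyser x=-0.012 (tab back face)
            t=((c+ex*-.012)-o[:2])@ex/(d[:2]@ex); P=o+d*t
            print(k,s[i],np.round(px,2),'A.y',A(P)[1].round(4),'z',P[2].round(3))
E
python3 tab.py 0 5 6 7 8
```

```text
0 [280 213   6  18  84] [282.57 227.39] A.y 0.0505 z 0.178
5 [279 212   7  19  96] [282.59 227.26] A.y 0.0505 z 0.178
6 [280 213   6  18  80] [282.69 227.35] A.y 0.0508 z 0.178
7 [274 213   5  19  88] [276.   228.32] A.y 0.0331 z 0.176
7 [287 218   6  16  57] [290.64 230.32] A.y 0.0731 z 0.155
8 [271 213   6  19  86] [273.69 228.35] A.y 0.027 z 0.178
8 [285 217   8  18 108] [289.26 231.17] A.y 0.0696 z 0.151
```

>>> {"op": "step_arm", "data": {"xyz": [[-0.01,-0.09,0],[-0.01,-0.09,0],[-0.01,-0.07,0],[0,0,0]], "rotation": [[0,0,0],[0,0,0],[0,0,0],[0,0,0]]}}

```text
clock: 9.65
position: [0.6817, 0.0082, 0.1967]
ee_rot: [-3.104, 0.148, -0.017]
contact_force: [2.6, 7.7, -0.3]
width: 0.0115
```

```bash
python3 snap.py 9; python3 tab.py 9
```

```text
9.75 [0.68175236 0.00867933 0.19672246] [-3.10328574  0.14696519 -0.01699469] [ 1.10074873  7.20049238 -0.44187794] 0.010967112649484082 [-0.02890803  0.02264271]
9 [269 214   6  18  87] [272.   228.32] A.y 0.0225 z 0.179
9 [283 217  10  18 133] [288.44 231.33] A.y 0.0674 z 0.151
```

>>> {"op": "step_arm", "data": {"xyz": [[-0.01,-0.1,0],[-0.01,-0.1,0]], "rotation": [[0,0,0],[0,0,0]]}}

```text
clock: 10.0
position: [0.6812, 0.0037, 0.1967]
ee_rot: [-3.098, 0.143, -0.018]
contact_force: [2.4, 8.4, -0.5]
width: 0.0109
```

```bash
python3 snap.py a; python3 tab.py a; python3 snap.py b; python3 tab.py b;python3 snap.py c; python3 tab.py c; 
```

```text
10.1 [0.68118682 0.00317475 0.19676993] [-3.09811389  0.14351198 -0.01786948] [ 1.46216615  7.15989548 -0.44383361] 0.011134755275111517 [-0.02886588  0.01710931]
a [267 214   6  19  89] [269.88 229.15] A.y 0.017 z 0.175
a [281 217  12  18 168] [287.44 231.37] A.y 0.0647 z 0.151
10.2 [0.68120244 0.00343671 0.19675126] [-3.09807611  0.14298632 -0.01785175] [1.88478666e+00 8.40098029e+00 9.95164444e-04] 0.01161990152497935 [-0.02887911  0.0173714 ]
b [267 214   6  19  90] [269.88 229.15] A.y 0.017 z 0.175
b [281 217  12  18 164] [287.52 231.34] A.y 0.0649 z 0.151
10.3 [0.68123105 0.00349562 0.19674062] [-3.09809423  0.14287843 -0.01790556] [2.46853778 8.24970574 0.46516691] 0.011298653962322786 [-0.02885714  0.0174331 ]
c [267 214   6  19  89] [270.08 229.04] A.y 0.0175 z 0.176
c [282 217  11  18 163] [287.52 231.34] A.y 0.0649 z 0.151
```

>>> {"op": "step_arm", "data": {"xyz": [[0,0,0]], "rotation": [[0,0,0]]}}

```text
clock: 10.42
position: [0.6814, 0.0054, 0.1968]
ee_rot: [-3.096, 0.142, -0.018]
contact_force: [1.3, 8.0, 0.0]
width: 0.0111
```

```bash
for k in d e; do python3 snap.py $k; python3 tab.py $k; done
```

```text
10.525 [0.6814704  0.005821   0.19677312] [-3.09563135  0.14113241 -0.01839647] [ 1.1973832   8.44823101 -0.52187861] 0.01150263695132101 [-0.02887451  0.0197707 ]
d [268 214   6  19  89] [271.   228.96] A.y 0.0199 z 0.176
d [282 217  11  18 150] [288.02 231.32] A.y 0.0662 z 0.151
10.625 [0.68147363 0.00575853 0.19674902] [-3.09566475  0.14123256 -0.01835012] [ 2.11666495  6.73819934 -0.89097506] 0.011618366330977691 [-0.02886444  0.01970896]
e [268 214   6  18  87] [271.   228.32] A.y 0.0199 z 0.179
e [282 217  11  18 150] [288.02 231.32] A.y 0.0662 z 0.151
```

```bash
for k in f g; do python3 snap.py $k; python3 tab.py $k; done; python3 - <<'E'
from h import *
import cv2
cv2.imwrite('pics/full.png',np.hstack([load('top','g')['p'][60:330,:,::-1]]))
E
```

```text
10.725 [0.68145744 0.0057841  0.19674459] [-3.09563711  0.14124898 -0.01830806] [ 2.59918492  8.89836761 -0.62555228] 0.011111459264263351 [-0.02888334  0.0197326 ]
f [268 214   6  19  88] [271.   228.96] A.y 0.0199 z 0.176
f [282 217  11  18 150] [288.02 231.32] A.y 0.0662 z 0.151
10.825 [0.68145334 0.0057706  0.19676558] [-3.09562696  0.14125462 -0.01832474] [ 2.83227244  8.34867209 -0.02197016] 0.011351094815377926 [-0.02888594  0.01971873]
g [268 214   6  19  88] [271.   228.96] A.y 0.0199 z 0.176
g [282 217  11  18 151] [287.94 231.35] A.y 0.066 z 0.151
```

View pics/sg.png

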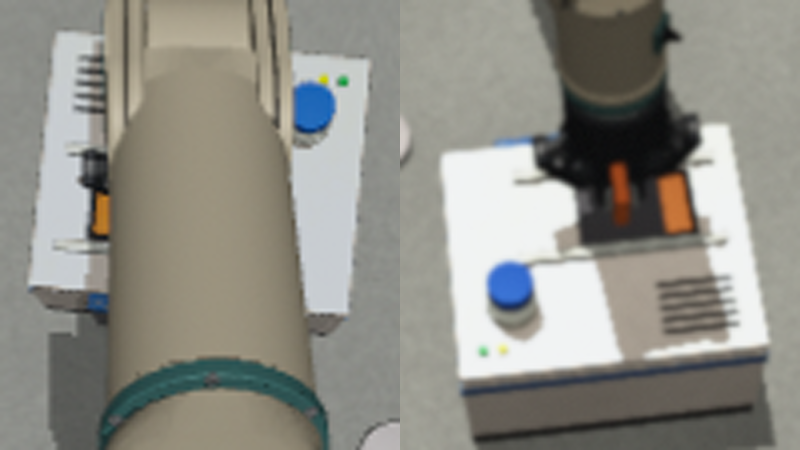

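View pics/full.png

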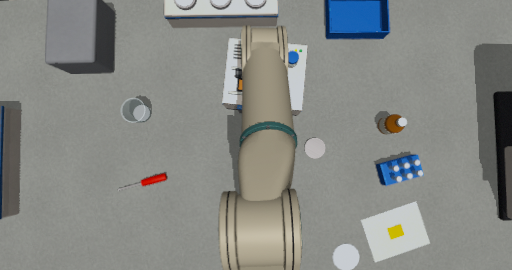

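The tab is held (right panel, (620,190)), and its position hasn't changed over four readings. The door band still lies along the front, and the bystanders are where they stood. The pointer and green mark are hidden by the gripper. The last measured travel is about 31 mm from the tool and 30.7 mm from the image, so I'm handing in.

```bash
python3 -c "
from plant import finish_job
print(finish_job())"
```

```text
the job is handed in; nothing more can be done
None
```

The door is shut and the shutter is held at about half travel. I handed the job in with the fingers still gripping the tab; no verdict was reported.

- **Door:** I pushed it shut with closed fingers. The force peaked near 14 N and then dropped to 3 N, which fits the catch snapping. A further push met a hard stop at about 20 N, and pictures showed the door flush with the front.
- **Shutter:** I then pinched the tab from above at a 40 N grip setting and slid it along. It overshot once to about 33.5 mm, still under the 45 mm limit, and I let it back.
- **Last checks:**
  - The tab was steady over four readings, at about 31.2 mm by tool position and 30.7 mm by the camera image.
  - The spring load read about 7 to 9 N, against 8 N expected at half travel.
  - The bystanders looked unmoved in the final picture.
- **Not checked directly:** the gripper hid the pointer and green mark at the end. The half-way position therefore rests on where I measured the mark earlier, not on seeing the two line up.

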